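# Set the stock tags on the parts bins

### The job

Set the hinged stock tags on the three blue bins so that only the full bins show green: push a tag over with a fingertip wherever it is wrong, so that each full bin's tag leans left with its green face up and the empty bin's tag leans right with its red face up. Do not lift or shift the bins, pick nothing up, and leave the tape, the circuit board and the loose blue capacitor in front of them alone.

Things in the scene. Friction and masses are not known exactly. Their poses are not given: they have to be found in the camera images.
- bin_a: Open-fronted blue parts bin, 100 (x) x 150 (y) x 65 mm high, loose, about 0.8 kg filled, one of a row of three on a black 2 mm mat. FULL: packed with brown capacitors 36 mm high. Origin: centre of the underside, 5 mm above the bench (feet); front at x = -50 (wall 32 mm high), back wall 65 mm; +y is its left as seen from the robot, z up. A white bracket in the middle of the front carries its status tag.
- bin_b: The same bin with the same bracket and tag, about 0.8 kg. FULL: packed with yellow reels stacked to 38 mm.
- bin_c: The same bin with the same bracket and tag, about 0.5 kg. EMPTY but for a few scraps on its floor.
- hinge_a (a point): Hinge centre of the status tag on bin_a, 84 mm in front of the bin's centre, 40 mm above its underside; axes as the bin's, hinge axis along x. Bracket: 14 mm wide, up to 5 mm above here, x -28 to +28. Tag: stiff leaf 42 mm wide (along x), 5 mm thick, free edge 54 mm from the hinge; one face green with a white dot, one red with a white bar. Fully over, its free edge is 35 mm to the side and 41 mm up.
- tag_a (a joint): Lean of the tag on bin_a, rad: 0 upright, +0.70 (its stop) leaning over to the bin's +y side (left) with the GREEN face up, -0.70 (its stop) leaning to the -y side (right) with the RED face up. The hinge is free (no spring, a 25 g leaf): pushed past upright it drops by itself to the other stop.
- hinge_b (a point): Hinge centre of the status tag on bin_b, 84 mm in front of the bin's centre, 40 mm above its underside; axes as the bin's, hinge axis along x. Bracket and tag as on bin_a.
- tag_b (a joint): Lean of the tag on bin_b, rad: 0 upright, +0.70 (its stop) leaning over to the bin's +y side (left) with the GREEN face up, -0.70 (its stop) leaning to the -y side (right) with the RED face up. Free hinge, as tag_a.
- hinge_c (a point): Hinge centre of the status tag on bin_c, 84 mm in front of the bin's centre, 40 mm above its underside; axes as the bin's, hinge axis along x. Bracket and tag as on bin_a.
- tag_c (a joint): Lean of the tag on bin_c, rad: 0 upright, +0.70 (its stop) leaning over to the bin's +y side (left) with the GREEN face up, -0.70 (its stop) leaning to the -y side (right) with the RED face up. Free hinge, as tag_a.
- tape_black: Bystander: roll of black tape lying flat, 62 mm across, 18 mm high; origin under its centre.
- small_module: Bystander: small green circuit board with a copper coil on it, 40 x 60 mm, 18 mm high; origin under its centre.
- capacitor_blue: Bystander: blue capacitor standing on end, 22 mm across, 32 mm high; origin under its centre.
Mind the look-alikes: they are no part of the job. Leave any turquoise look-alike of the bin_c alone.

How it is judged:
By the outcome, as a careful person would: the job done as asked, in the order asked, and still so for the second after the job is handed in, with the robot touching nothing.
It also fails if it takes over 42 s, if anything falls off the work surface, if the arm or the gripper's body presses on something with over 40 N, if the wrist force passes 120 N, or if a joint passes its speed limit or range.

### The arm

A 6-joint arm with a two-finger parallel gripper is mounted at the origin on a cart in front of the work surface, level with it; the furniture and walls round the work are solid. World frame = base frame: x ahead of the robot, y to its left, z up, the work surface at z = 0. Lengths are in m, angles in degrees, forces in N, time in s.
With the tool pointing down it reaches from about 0.375 to 0.9 m from the base axis. Payload 3.1 kg.
Tool frame: the origin (TCP) lies where the fingers leave the gripper's body, on its centre line; the fingertips stand 70 mm ahead of it and the grasp point (between the pads) lies 51 mm ahead of it; y points along the fingers, z is the direction in which the jaws open and shut, and the axes are right-handed (so a half turn about y gives the same grasp; the last joint's range is limited). The gripper opens to 87 mm and grips with 3 to 60 N. Pads are 19 mm wide; open, the fingers measure 117 mm over their backs; the gripper's body (75 mm by 190 mm) begins 51 mm behind the grasp point.
Start: joints at [55.663, 30.224, 82.088, -0, 67.689, -10.227], TCP at [0.255, 0.57, 0.292] pointing down, gripper open.
Joint ranges: [-176.69, 176.69], [-43.24, 126.21], [12.49, 139.97], [-82, 262], [0, 151.66], [-163.58, 163.58]. Speed limits (degrees/s): [159.86, 159.86, 180, 180, 180, 180].

### API

Orientations are given as a 3x3 rotation matrix whose columns are the frame's x, y, z axes.
In Python, from rig import bot gives the robot as it stands.
- The arm moves only by the shell command python3 -m pendant 'ROWS'. ROWS is JSON, a list of rows, each a list of 3 entries, a list of its own where there are three numbers: the shift along the tool's x, y, z in cm, then the turn, a rotation vector about the tool's x, y, z in rad, then the closure, from 0 (fully open) to 1 (shut). In form: [[[dx, dy, dz], [ax, ay, az], jaw], ...]. A call has 1 to 20 rows; each row shifts and turns the commanded pose from where the row before left it, along the tool's axes as they then stand; what a row does not reach is not made up. A row lasts 1/12 s, in which the tool goes at most 41.7 mm and 7.16 degrees, less where a joint would pass 70% of its speed; a pose out of reach is approached as far as the arm can. A call with a gripper value outside its range is refused whole. The fingers move at their own pace and stop on an object; the grip force is fixed at half the most. Time passes only in rows, so rows that do not move let the fingers close. It gives the time, the measured TCP pose, the force and the opening at its end, in the units of the state.
- bot.read_state(): the state, without advancing time (a new reading comes with each control period).
- bot.capture(name): name is "scene" or "top" or "wrist"; returns a dict with "img" (384x512x3 uint8, red, green, blue), "fx", "fy", "cx", "cy" (pixels), "R" (3x3) and "t" (3): a world point X has camera coordinates R X + t. Camera axes: x right, y down, z forward; pixel columns grow to the right and rows downward; lengths in m; the calibration is good to about 2 mm. The wrist camera is an equidistant fisheye: a pixel r from the principal point sees the ray r / f radians off the axis. A picture is of the moment at which its call begins. There is no depth.
- bot.hand_in(): hands the job in, once; it reports no verdict.
The state is a dict: "time_s": time; "joint_positions": joint angles; "qvel": joint speeds; "tau": joint torques, N m; "position": TCP position; "tcp_rot": TCP orientation; "force": force on the tool from outside, world axes, zero at the start; "moment": the same for the moment, N m; "opening": opening from 0.0 (shut) to 1.0 (fully open).
Only numpy, scipy, OpenCV 4.12 (cv2) and the standard library are available. Lean on these libraries where they do the work, as an engineer would, in place of code of your own. Each camera call takes 0.05 s, during which the arm holds its last target.

## Working session

There is one attempt and no reset: what is moved stays moved. The work goes in short steps, Python scripts to look and compute and a shell command to move; the robot and the scene stay as the last step left them, time stands still between calls to the robot, and variables do not carry over. Pictures are saved under pics/ and viewed, and the job is handed in when it is done.

```bash
mkdir -p pics; ls
python3 - <<'E'
from rig import bot
import cv2,numpy as np
s=bot.read_state()
print({k:np.round(v,3).tolist() for k,v in s.items()})
for n in ["scene","top","wrist"]:
    c=bot.capture(n); cv2.imwrite(f"pics/{n}0.png",cv2.cvtColor(c["img"],cv2.COLOR_RGB2BGR)); print(n,c["fx"],c["fy"],c["cx"],c["cy"],np.round(c["R"],4).tolist(),np.round(c["t"],4).tolist())
    np.savez(f"{n}0.npz",**c)
E
```

```text
pics
{'time_s': 0.0, 'joint_positions': [55.664, 30.28, 82.158, -0.002, 67.688, -10.227], 'qvel': [-0.031, -0.037, -0.034, -0.03, -0.06, -0.002], 'tau': [0.002, -44.004, -17.66, 0.063, 0.058, -0.0], 'position': [0.255, 0.57, 0.291], 'tcp_rot': [[0.913, -0.001, 0.408], [-0.408, -0.002, 0.913], [-0.0, -1.0, -0.002]], 'force': [-0.106, -0.324, 0.353], 'moment': [-0.028, 0.011, -0.034], 'opening': 1.001}
scene 389.84564589360747 389.84564589360747 261.59760198860465 190.12419665749508 [[0.8967, -0.4427, -0.0016], [-0.1821, -0.3654, -0.9129], [0.4035, 0.8188, -0.4083]] [-0.4579, 0.1631, 0.6413]
top 449.2892896434963 449.2892896434963 253.03504577934078 181.05788060698404 [[-0.0157, -0.9997, 0.0174], [-0.996, 0.014, -0.0887], [0.0884, -0.0188, -0.9959]] [0.0238, 0.549, 1.2908]
wrist 297.3186396354542 297.3186396354542 253.17897878903594 190.24061685483366 [[0.4082, 0.9129, -0.0014], [0.8749, -0.3908, 0.2859], [0.2604, -0.118, -0.9583]] [-0.6244, -0.0349, 0.3904]
```

View pics/scene0.png

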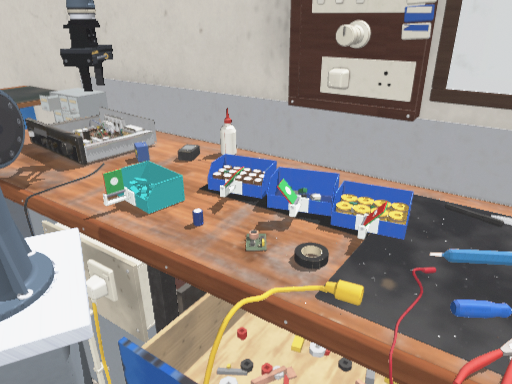

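View pics/top0.png

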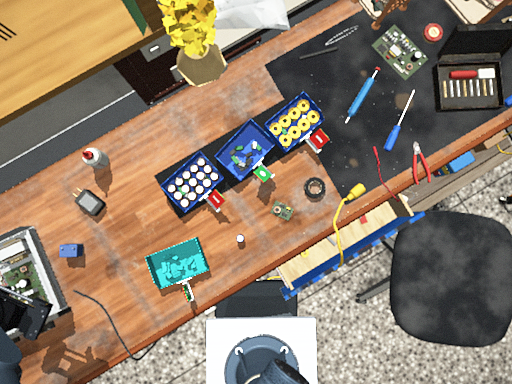

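View pics/wrist0.png

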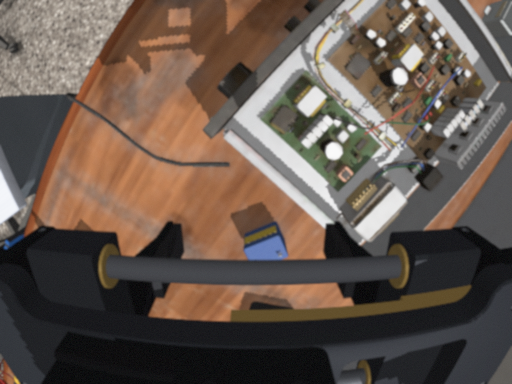

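Run:
```python
import cv2
i=cv2.imread("pics/top0.png")[80:240,140:350]; cv2.imwrite("pics/topc.png",cv2.resize(i,None,fx=3.7,fy=3.7,interpolation=cv2.INTER_CUBIC))
i=cv2.imread("pics/scene0.png")[140:250,90:430]; cv2.imwrite("pics/scenec.png",cv2.resize(i,None,fx=2.3,fy=2.3,interpolation=cv2.INTER_CUBIC))
```

```text
(no output)
```

View pics/topc.png

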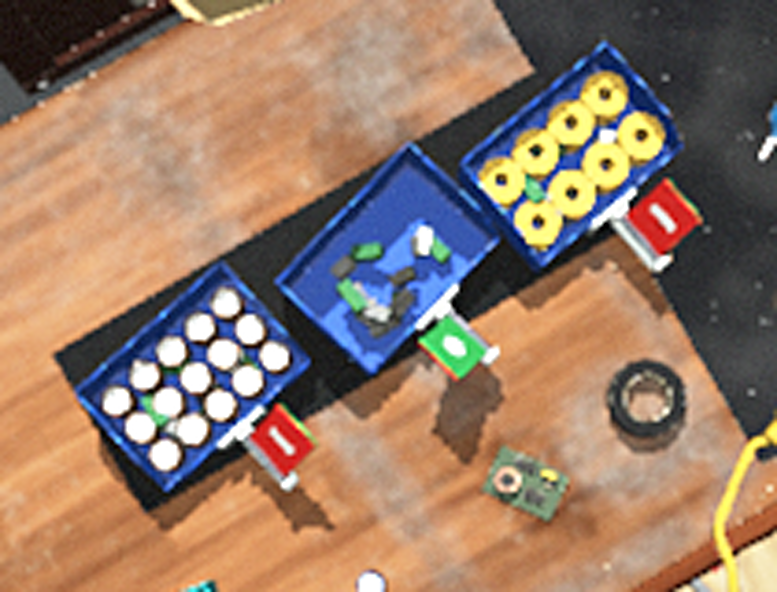

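View pics/scenec.png

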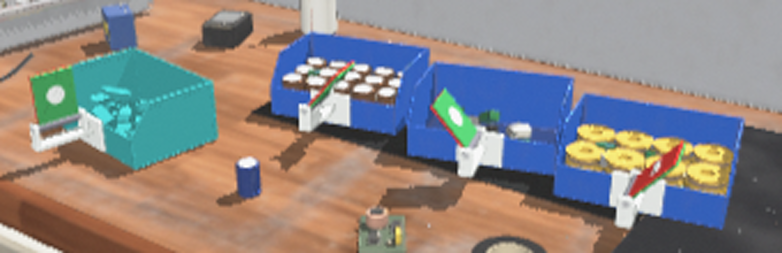

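```bash
cat > h.py <<'E'
import numpy as np
def ray(c,u,v):
    d=np.array([(u-c["cx"])/c["fx"],(v-c["cy"])/c["fy"],1.]); R=np.array(c["R"]); return -R.T@np.array(c["t"]), R.T@d
def cast(c,u,v,z):
    o,d=ray(c,u,v); return o+d*(z-o[2])/d[2]
def proj(c,X):
    p=np.array(c["R"])@X+np.array(c["t"]); return c["fx"]*p[0]/p[2]+c["cx"],c["fy"]*p[1]/p[2]+c["cy"]
def tri(c1,p1,c2,p2):
    o1,d1=ray(c1,*p1);o2,d2=ray(c2,*p2);d1/=np.linalg.norm(d1);d2/=np.linalg.norm(d2)
    A=np.stack([d1,-d2],1);s=np.linalg.lstsq(A,o2-o1,rcond=None)[0];a=o1+s[0]*d1;b=o2+s[1]*d2
    return (a+b)/2,np.linalg.norm(a-b)
E
python3 - <<'E'
import numpy as np,cv2
from h import *
np.set_printoptions(precision=4,suppress=True)
t=dict(np.load("top0.npz"));s=dict(np.load("scene0.npz"))
def masks(im):
    h=cv2.cvtColor(im,cv2.COLOR_RGB2HSV);H,S,V=cv2.split(h)
    return {'red':((H<6)|(H>174))&(S>170)&(V>90),'green':(H>55)&(H<78)&(S>150)&(V>110),'blue':(H>108)&(H<125)&(S>140)&(V>50)}
for nm,c,roi in(("top",t,(140,350,80,240)),("scene",s,(200,420,145,245))):
    m=masks(c["img"])
    for k in m:
        mm=np.zeros((384,512),np.uint8);x0,x1,y0,y1=roi;mm[y0:y1,x0:x1]=m[k][y0:y1,x0:x1]
        if k=='blue': mm=cv2.morphologyEx(mm,cv2.MORPH_OPEN,np.ones((2,2),np.uint8))
        for ct in cv2.findContours(mm,cv2.RETR_EXTERNAL,cv2.CHAIN_APPROX_NONE)[0]:
            if cv2.contourArea(ct)<(25 if k!='blue' else 300):continue
            M=cv2.moments(cv2.convexHull(ct));cen=(M['m10']/M['m00'],M['m01']/M['m00']);r=cv2.minAreaRect(ct);b=cv2.boxPoints(r)
            print(nm,k,cv2.contourArea(ct),np.round(cen,1),"rect",np.round(r[0],1),np.round(r[1],1),round(r[2],1))
            if nm=="top":
                z=.066 if k!='blue' else .06
                print("   cen",cast(c,*cen,z),"corners",[np.round(cast(c,*q,z)[:2],3).tolist() for q in b])
E
```

```text
top red 142.0 [215.6 198.5] rect [215.4 198.3] [15.9 10.7] 48.8
   cen [0.4978 0.1228 0.066 ] corners [[0.506, 0.149], [0.525, 0.126], [0.491, 0.097], [0.471, 0.12]]
top red 182.0 [318.6 138.5] rect [318.5 138.5] [15.  13.5] 48.8
   cen [ 0.6653 -0.1734  0.066 ] corners [[0.669, -0.144], [0.695, -0.174], [0.661, -0.202], [0.636, -0.172]]
top green 115.5 [261.8 173.1] rect [261.5 173. ] [14.8  9.2] 45.0
   cen [ 0.5678 -0.0087  0.066 ] corners [[0.574, 0.016], [0.593, -0.003], [0.562, -0.032], [0.544, -0.013]]
top blue 2227.5 [270.1 137.1] rect [269.5 136.2] [ 46.5 114.3] 57.4
   cen [ 0.6724 -0.0346  0.06  ] corners [[0.645, 0.141], [0.822, -0.14], [0.705, -0.209], [0.531, 0.071]]
scene red 70.0 [375.4 213. ] rect [375.1 213.2] [ 5.2 30.8] 53.1
scene blue 340.0 [392.8 230.6] rect [392.7 230.6] [27.5 13.9] 11.3
scene blue 4111.0 [305.9 191.6] rect [309.  193.9] [202.3  50.8] 13.5
```

```bash
cat > k.py <<'E'
import numpy as np
from h import *
np.set_printoptions(precision=3,suppress=True)
t=dict(np.load("top0.npz"));s=dict(np.load("scene0.npz"))
Q=dict(a=[(80,395),(222,265),(308,368),(165,490)],c=[(278,283),(408,145),(497,240),(370,372)],b=[(465,165),(605,42),(682,148),(540,268)])
L=dict(a=(215.6,198.5,-1),c=(261.8,173.1,1),b=(318.6,138.5,-1))
brk=dict(a=[(245,430),(290,483)],c=[(435,305),(492,355)],b=[(615,210),(660,265)])
out={}
for k in Q:
    z=[.068,.068,.037,.037]
    P=[cast(t,140+u/3.7,80+v/3.7,zz)[:2] for (u,v),zz in zip(Q[k],z)]
    yb=P[0]-P[1]; yf=P[3]-P[2]; xl=P[0]-P[3]; xr=P[1]-P[2]
    y=yb+yf; yaw=np.arctan2(-y[0],y[1]); ex=np.array([np.cos(yaw),np.sin(yaw)]);ey=np.array([-ex[1],ex[0]])
    cen=sum(P)/4; hinge=cen-.084*ex
    u,v,sg=L[k]; leaf=cast(t,u,v,.067)[:2]; h2=leaf-sg*.016*ey
    B=[cast(t,140+u/3.7,80+v/3.7,.048)[:2] for u,v in brk[k]]
    print(k,"sizes",[round(np.linalg.norm(q),3) for q in(yb,yf,xl,xr)],"yaw",[round(np.degrees(np.arctan2(-q[0],q[1])),1) for q in(yb,yf)],[round(np.degrees(np.arctan2(q[1],q[0])),1) for q in(xl,xr)],"cen",cen,"hinge",hinge,"from leaf",h2,"bracket mid",sum(B)/2)
    for q in (hinge,h2): print("   scene proj hinge",np.round(proj(s,np.r_[q,.045]),1),"top",np.round(proj(t,np.r_[q,.045]),1))
    out[k]=((hinge+h2)/2,yaw)
E
python3 k.py
```

```text
a sizes [np.float64(0.146), np.float64(0.146), np.float64(0.094), np.float64(0.1)] yaw [np.float64(42.3), np.float64(39.9)] [np.float64(39.7), np.float64(39.4)] cen [0.545 0.189] hinge [0.481 0.134] from leaf [0.487 0.135] bracket mid [0.485 0.133]
   scene proj hinge [225.6 184. ] top [212.3 204.6]
   scene proj hinge [227.7 183.5] top [211.9 202.6]
c sizes [np.float64(0.147), np.float64(0.145), np.float64(0.096), np.float64(0.099)] yaw [np.float64(46.4), np.float64(45.5)] [np.float64(46.1), np.float64(44.9)] cen [0.636 0.038] hinge [ 0.578 -0.023] from leaf [ 0.579 -0.02 ] bracket mid [ 0.581 -0.02 ]
   scene proj hinge [294.2 201.9] top [266.3 170.5]
   scene proj hinge [294.2 201.2] top [265.3 169.9]
b sizes [np.float64(0.147), np.float64(0.149), np.float64(0.097), np.float64(0.1)] yaw [np.float64(40.9), np.float64(39.5)] [np.float64(37.8), np.float64(39.2)] cen [ 0.717 -0.108] hinge [ 0.652 -0.163] from leaf [ 0.655 -0.161] bracket mid [ 0.652 -0.158]
   scene proj hinge [364.7 222.6] top [313.9 144.2]
   scene proj hinge [365.1 221.9] top [313.3 143.4]
```

All three tags are wrong. Bin a (brown capacitors, top px 193,183) and bin b (yellow reels, 295,122) are full but show red. Bin c (245,148) is empty but shows green. The turquoise bin (178,263) is the look-alike, so I'm leaving it alone. The measured rims are about 147 x 98 mm, which fits the blue bins.

Next I turn the tool so its x axis is the bins' -y, shut the jaws and travel high to the right of tag a.

```bash
python3 -m pendant '[[[0,0,0],[0,0.113,0],1],[[0,0,0],[0,0.113,0],1],[[0,0,0],[0,0.113,0],1],[[0,0,0],[0,0.113,0],1],[[3.4,0,-0.65],[0,0,0],1],[[3.4,0,-0.65],[0,0,0],1],[[3.4,0,-0.65],[0,0,0],1],[[3.4,0,-0.65],[0,0,0],1],[[3.4,0,-0.65],[0,0,0],1],[[3.4,0,-0.65],[0,0,0],1],[[3.4,0,-0.65],[0,0,0],1],[[3.4,0,-0.65],[0,0,0],1],[[3.4,0,-0.65],[0,0,0],1],[[3.4,0,-0.65],[0,0,0],1],[[3.4,0,-0.65],[0,0,0],1],[[3.4,0,-0.65],[0,0,0],1],[[3.4,0,-0.65],[0,0,0],1],[[3.4,0,-0.65],[0,0,0],1],[[3.4,0,-0.65],[0,0,0],1],[[3.4,0,-0.65],[0,0,0],1]]'
cat > st.py <<'E'
import numpy as np,sys
from rig import bot
from k import out
s=bot.read_state();p=np.array(s["position"]);R=np.array(s["tcp_rot"])
print("t",s["time_s"],"p",p,"open",s["opening"],"F",np.array(s["force"]),"toolx yaw",np.degrees(np.arctan2(R[1,0],R[0,0])))
for k in "acb":
    h,y=out[k];ex=np.array([np.cos(y),np.sin(y)]);ey=np.array([-ex[1],ex[0]]);d=p[:2]-h
    print(k,"yaw",np.degrees(y),"TCP in hinge frame mm x,y:",1000*d@ex,1000*d@ey)
    for off in(-65,65): 
        T=h+ey*off/1000-p[:2]; print("   to",off,"tool cm x,z",100*T@R[:2,0],100*T@R[:2,2])
E
python3 st.py | grep -v scene
```

```text
time_s: 1.82
position: [0.5256, 0.0852, 0.2921]
tcp_rot: [[0.642, -0.0, 0.766], [-0.766, 0.0, 0.642], [-0.0, -1.0, -0.0]]
force: [0.3, 0.2, -0.1]
opening: 0.005
a sizes [np.float64(0.146), np.float64(0.146), np.float64(0.094), np.float64(0.1)] yaw [np.float64(42.3), np.float64(39.9)] [np.float64(39.7), np.float64(39.4)] cen [0.545 0.189] hinge [0.481 0.134] from leaf [0.487 0.135] bracket mid [0.485 0.133]
c sizes [np.float64(0.147), np.float64(0.145), np.float64(0.096), np.float64(0.099)] yaw [np.float64(46.4), np.float64(45.5)] [np.float64(46.1), np.float64(44.9)] cen [0.636 0.038] hinge [ 0.578 -0.023] from leaf [ 0.579 -0.02 ] bracket mid [ 0.581 -0.02 ]
b sizes [np.float64(0.147), np.float64(0.149), np.float64(0.097), np.float64(0.1)] yaw [np.float64(40.9), np.float64(39.5)] [np.float64(37.8), np.float64(39.2)] cen [ 0.717 -0.108] hinge [ 0.652 -0.163] from leaf [ 0.655 -0.161] bracket mid [ 0.652 -0.158]
t 1.8167 p [0.526 0.085 0.292] open 0.005166883725707256 F [ 0.272  0.169 -0.116] toolx yaw -50.02222367161327
a yaw 41.09740747041537 TCP in hinge frame mm x,y: -1.0678850318204631 -64.1298795989483
   to -65 tool cm x,z 0.08490877243582481 0.10846831699042961
   to 65 tool cm x,z -12.912608148733206 -0.14555031225390636
c yaw 45.930725321634334 TCP in hinge frame mm x,y: 39.84591623181368 112.06701896589273
   to -65 tool cm x,z 18.024464126050336 -2.126713510147672
   to 65 tool cm x,z 5.09456900785708 -3.474964537757655
b yaw 40.166175295404365 TCP in hinge frame mm x,y: 61.491896850518515 271.31766220713087
   to -65 tool cm x,z 33.6518012681016 -6.038572769538002
   to 65 tool cm x,z 20.651872612084375 -6.081317618632004
```

```bash
python3 -m pendant '[[[0,3,0],[0,0,0],1],[[0,3,0],[0,0,0],1],[[0,3,0],[0,0,0],1],[[0,3,0],[0,0,0],1],[[0,3.2,0],[0,0,0],1],[[0,0,0],[0,0,0],1]]'
cat > look.py <<'E'
import sys,cv2,numpy as np
from rig import bot
n=sys.argv[1]
a=bot.capture("scene")["img"][140:250,190:430]; b=bot.capture("top")["img"][90:220,150:350]
a=cv2.resize(a,(780,358));b=cv2.resize(b,(370,240));w=cv2.resize(bot.capture("wrist")["img"],(320,240))
o=np.zeros((598,780,3),np.uint8);o[:358]=a;o[358:,:370]=b;o[358:,400:720]=w
cv2.imwrite(f"pics/{n}.png",o[:,:,::-1])
E
python3 look.py l1
```

```text
time_s: 2.32
position: [0.5217, 0.0867, 0.1349]
tcp_rot: [[0.642, -0.012, 0.766], [-0.766, 0.0, 0.642], [-0.008, -1.0, -0.009]]
force: [-1.5, -1.0, 0.1]
opening: 0.008
```

View pics/l1.png

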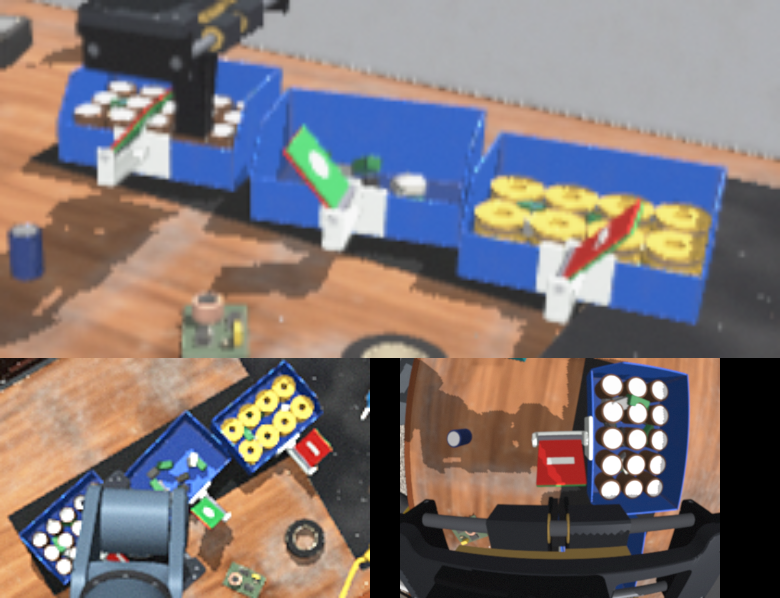

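The closed fingertip stands just right of tag a's free edge (mosaic px 195,115; tag at 140,120) and clear of it. I'll sweep left from here.

```bash
python3 -m pendant '[[[-0.7,0,0],[0,0,0],1],[[-0.7,0,0],[0,0,0],1],[[-0.7,0,0],[0,0,0],1],[[-0.7,0,0],[0,0,0],1],[[-0.7,0,0],[0,0,0],1],[[-0.7,0,0],[0,0,0],1],[[-0.7,0,0],[0,0,0],1],[[-0.6,0,0],[0,0,0],1],[[-0.6,0,0],[0,0,0],1],[[-0.6,0,0],[0,0,0],1],[[0,0,0],[0,0,0],1],[[0,0,0],[0,0,0],1]]'; python3 st.py | grep hinge\ frame; python3 look.py l2
```

```text
time_s: 3.47
position: [0.482, 0.1385, 0.1402]
tcp_rot: [[0.643, -0.0, 0.766], [-0.766, -0.0, 0.643], [-0.0, -1.0, -0.0]]
force: [0.5, -0.0, 1.4]
opening: 0.004
a yaw 41.09740747041537 TCP in hinge frame mm x,y: 1.0285671624735095 4.712226844747322
c yaw 45.930725321634334 TCP in hinge frame mm x,y: 47.73536324347634 180.48768366054657
b yaw 40.166175295404365 TCP in hinge frame mm x,y: 62.46922600356655 340.1847483886638
```

View pics/l2.png

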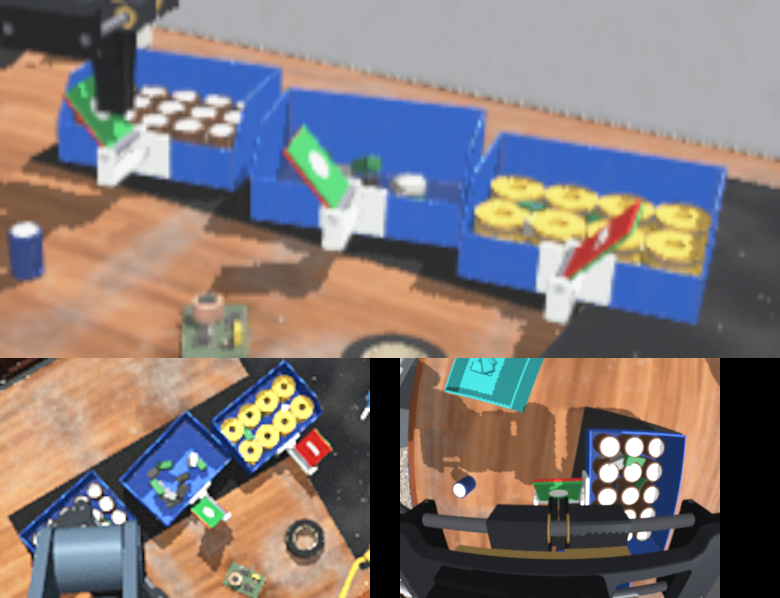

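Tag a is now over with its green face up (px 100,115). Next I retreat, rise and go to the left side of tag c.

```bash
python3 -m pendant '[[[1.5,0,0],[0,0,0],1],[[0,-3,0],[0,0,0],1],[[0,-3,0],[0,0,0],1],[[0,-3,0],[0,0,0],1],[[3.5,0,-1.2],[0,0,0],1],[[3.5,0,-1.2],[0,0,0],1],[[3.5,0,-1.2],[0,0,0],1],[[0,0,0],[0,-0.1,0],1],[[0,0,0],[0,0,0],1],[[0,0,0],[0,0,0],1]]'; python3 st.py | grep -A2 c\ yaw
```

```text
time_s: 4.45
position: [0.5318, 0.022, 0.2301]
tcp_rot: [[0.713, -0.001, 0.701], [-0.701, 0.0, 0.713], [-0.001, -1.0, -0.0]]
force: [-0.2, 0.4, -0.7]
opening: 0.004
c yaw 45.930725321634334 TCP in hinge frame mm x,y: -1.274225799017323 63.6568378134813
   to -65 tool cm x,z 12.86430230408331 0.22742698383245763
   to 65 tool cm x,z -0.13530264049989832 0.1263746531690173
```

```bash
python3 -m pendant '[[[0,3,0],[0,0,0],1],[[0,3,0],[0,0,0],1],[[0,3,0],[0,0,0],1],[[0,0,0],[0,0,0],1],[[0,0,0],[0,0,0],1]]'; python3 look.py l3
```

```text
time_s: 4.87
position: [0.5303, 0.024, 0.1391]
tcp_rot: [[0.716, -0.005, 0.698], [-0.698, 0.001, 0.716], [-0.004, -1.0, -0.003]]
force: [0.5, 0.3, 1.5]
opening: 0.007
```

View pics/l3.png

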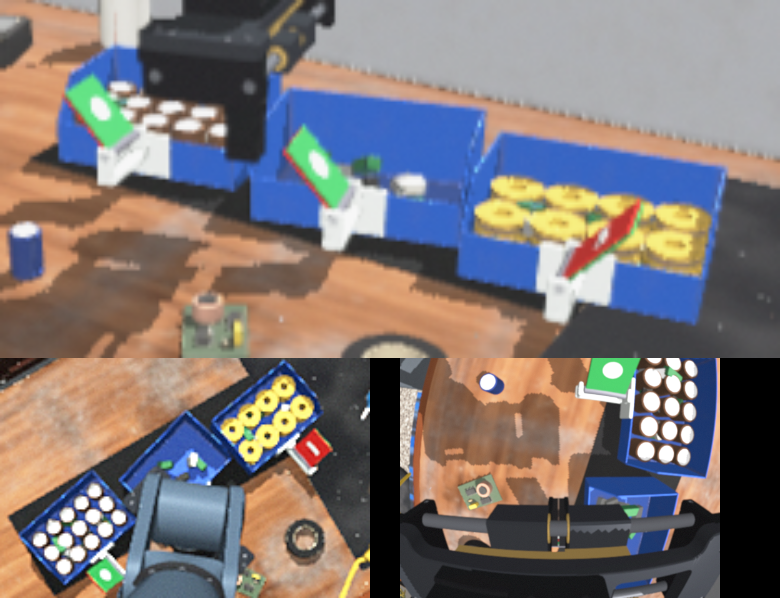

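The fingertip (px 247,120) is left of tag c's free edge (295,150) and clear of it. I'll sweep right.

```bash
python3 -m pendant '[[[0.7,0,0],[0,0,0],1],[[0.7,0,0],[0,0,0],1],[[0.7,0,0],[0,0,0],1],[[0.7,0,0],[0,0,0],1],[[0.7,0,0],[0,0,0],1],[[0.7,0,0],[0,0,0],1],[[0.7,0,0],[0,0,0],1],[[0.6,0,0],[0,0,0],1],[[0.6,0,0],[0,0,0],1],[[0.6,0,0],[0,0,0],1],[[0,0,0],[0,0,0],1],[[0,0,0],[0,0,0],1]]'; python3 st.py | grep hinge\ frame; python3 look.py l4
```

```text
time_s: 6.02
position: [0.5798, -0.0239, 0.1401]
tcp_rot: [[0.716, -0.0, 0.698], [-0.698, 0.0, 0.716], [-0.0, -1.0, -0.0]]
force: [0.6, 1.1, -0.4]
opening: 0.004
a yaw 41.09740747041537 TCP in hinge frame mm x,y: -31.9566109750604 -181.92044353831315
c yaw 45.930725321634334 TCP in hinge frame mm x,y: -0.8576847813507085 -2.7020849258398423
b yaw 40.166175295404365 TCP in hinge frame mm x,y: 32.52162434063367 153.04064138629184
```

View pics/l4.png

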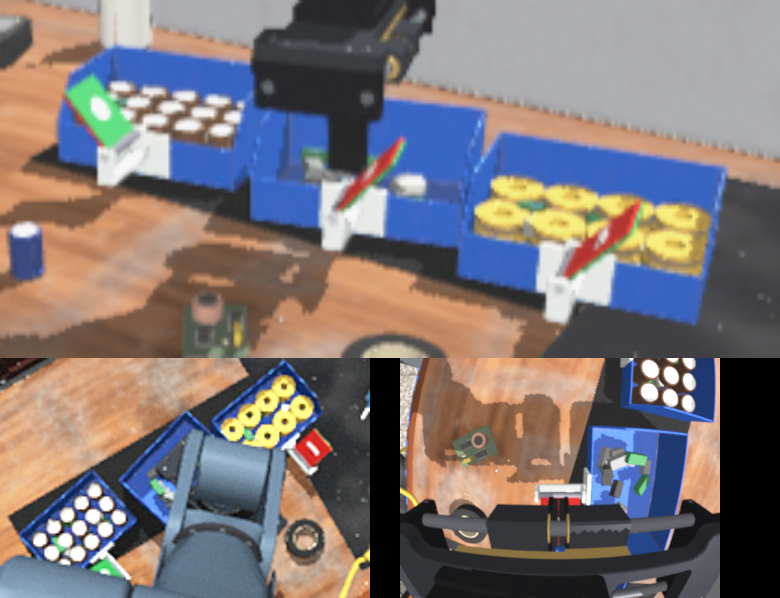

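Tag c now leans right with its red face up (px 372,175). Next I go to the right side of tag b.

```bash
python3 -m pendant '[[[-1.5,0,0],[0,0,0],1],[[0,-3,0],[0,0,0],1],[[0,-3,0],[0,0,0],1],[[0,-3,0],[0,0,0],1],[[0,0,0],[0,0.1,0],1],[[3.3,0,-0.47],[0,0,0],1],[[3.3,0,-0.47],[0,0,0],1],[[3.3,0,-0.47],[0,0,0],1],[[3.3,0,-0.47],[0,0,0],1],[[3.3,0,-0.47],[0,0,0],1],[[3.3,0,-0.47],[0,0,0],1],[[3.3,0,-0.47],[0,0,0],1],[[0,0,0],[0,0,0],1],[[0,0,0],[0,0,0],1]]'; python3 st.py | grep -A2 b\ yaw
```

```text
time_s: 7.33
position: [0.6922, -0.2128, 0.2295]
tcp_rot: [[0.641, -0.0, 0.767], [-0.767, 0.0, 0.641], [-0.001, -1.0, -0.0]]
force: [-0.5, 0.1, -0.1]
opening: 0.006
b yaw 40.166175295404365 TCP in hinge frame mm x,y: -3.403300078237443 -63.86245077699449
   to -65 tool cm x,z 0.11200032208711454 0.3409114441484036
   to 65 tool cm x,z -12.887825081050714 0.27394814961926706
```

```bash
python3 -m pendant '[[[0,3,0.3],[0,0,0],1],[[0,3,0],[0,0,0],1],[[0,3,0],[0,0,0],1],[[0,0,0],[0,0,0],1],[[0,0,0],[0,0,0],1]]'; python3 look.py l5
```

```text
time_s: 7.75
position: [0.6926, -0.2072, 0.1384]
tcp_rot: [[0.644, -0.006, 0.765], [-0.765, 0.003, 0.644], [-0.006, -1.0, -0.002]]
force: [0.5, -0.6, 0.3]
opening: 0.01
```

View pics/l5.png

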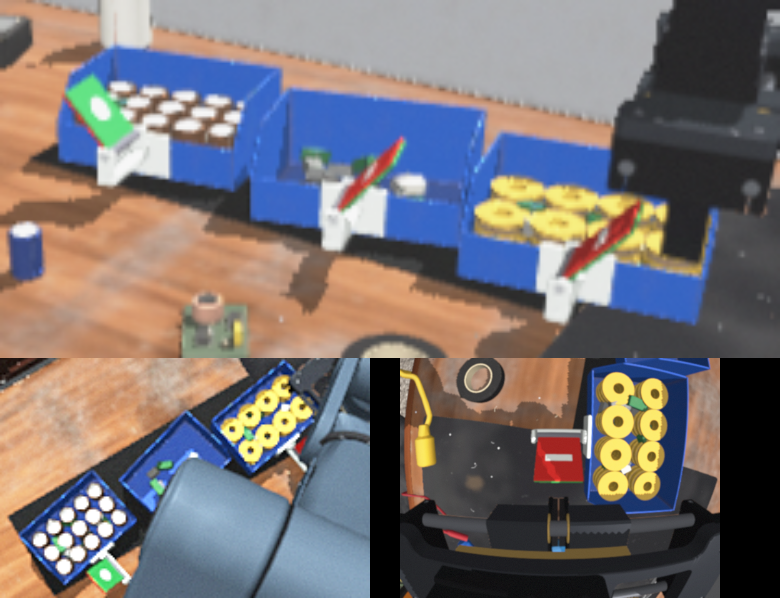

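The fingertip (px 687,230) is right of tag b's free edge (640,205). I'll sweep left.

```bash
python3 -m pendant '[[[-0.7,0,0],[0,0,0],1],[[-0.7,0,0],[0,0,0],1],[[-0.7,0,0],[0,0,0],1],[[-0.7,0,0],[0,0,0],1],[[-0.7,0,0],[0,0,0],1],[[-0.7,0,0],[0,0,0],1],[[-0.7,0,0],[0,0,0],1],[[-0.6,0,0],[0,0,0],1],[[-0.6,0,0],[0,0,0],1],[[-0.6,0,0],[0,0,0],1],[[0,0,0],[0,0,0],1],[[0,0,0],[0,0,0],1]]'; python3 st.py | grep hinge\ frame; python3 look.py l6
```

```text
time_s: 8.9
position: [0.6513, -0.1578, 0.1402]
tcp_rot: [[0.643, -0.0, 0.766], [-0.766, -0.0, 0.643], [-0.0, -1.0, -0.0]]
force: [0.4, -0.1, 0.4]
opening: 0.001
a yaw 41.09740747041537 TCP in hinge frame mm x,y: -66.08308877660112 -329.8389948561792
c yaw 45.930725321634334 TCP in hinge frame mm x,y: -47.32602705783581 -147.21923780808655
b yaw 40.166175295404365 TCP in hinge frame mm x,y: 0.8036782644809348 4.586991354285194
```

View pics/l6.png

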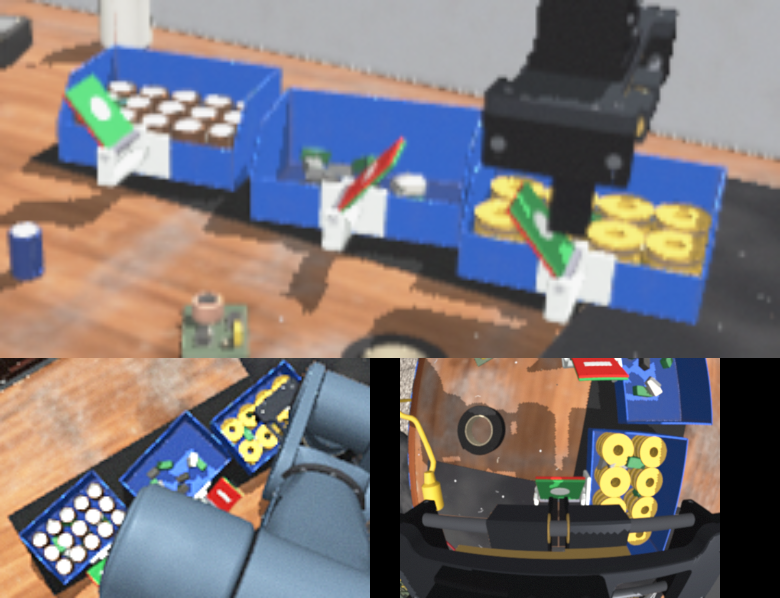

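Tag b shows green (px 542,228). I'll retreat clear and do the final check.

```bash
python3 -m pendant '[[[1.5,0,0],[0,0,0],1],[[0,-3,0],[0,0,0],1],[[0,-3,0],[0,0,0],1],[[0,-3,0],[0,0,0],1],[[0,-3,0],[0,0,0],1],[[3,-1,0],[0,0,0],1],[[3,0,0],[0,0,0],1],[[3,0,0],[0,0,0],1],[[3,0,0],[0,0,0],1],[[3,0,0],[0,0,0],1],[[0,0,0],[0,0,0],1],[[0,0,0],[0,0,0],1],[[0,0,0],[0,0,0],1],[[0,0,0],[0,0,0],1],[[0,0,0],[0,0,0],1]]'; python3 look.py l7
python3 - <<'E'
from rig import bot
import numpy as np,cv2
t0=np.load("scene0.npz")["img"];t1=bot.capture("scene")["img"]
d=np.abs(t0.astype(int)-t1).max(2);print("changed px boxes in bench area")
m=(d>60).astype(np.uint8)
n,l,s,c=cv2.connectedComponentsWithStats(m)
print([r[:5].tolist() for r in s[1:] if r[4]>12])
E
```

```text
time_s: 10.3
position: [0.7571, -0.2832, 0.2707]
tcp_rot: [[0.643, -0.0, 0.766], [-0.766, 0.0, 0.643], [-0.001, -1.0, -0.0]]
force: [-0.5, 0.2, 0.1]
opening: 0.008
changed px boxes in bench area
[[0, 0, 153, 125, 9529], [461, 0, 51, 95, 3113], [92, 50, 6, 4, 15], [95, 63, 10, 22, 147], [89, 66, 5, 10, 44], [17, 102, 14, 6, 49], [460, 104, 52, 55, 1589], [20, 107, 12, 25, 147], [0, 133, 25, 36, 342], [6, 136, 12, 4, 30], [0, 142, 5, 5, 17], [210, 163, 28, 25, 274], [0, 166, 50, 24, 504], [236, 166, 8, 8, 28], [277, 178, 38, 27, 367], [346, 195, 42, 32, 482], [188, 201, 31, 8, 144], [212, 206, 11, 8, 26], [255, 221, 27, 10, 194], [282, 227, 9, 9, 31], [324, 242, 26, 11, 217], [0, 289, 31, 24, 223], [313, 308, 78, 45, 1312], [0, 310, 24, 27, 186], [388, 330, 6, 15, 65], [393, 348, 6, 7, 25]]
```

View pics/l7.png

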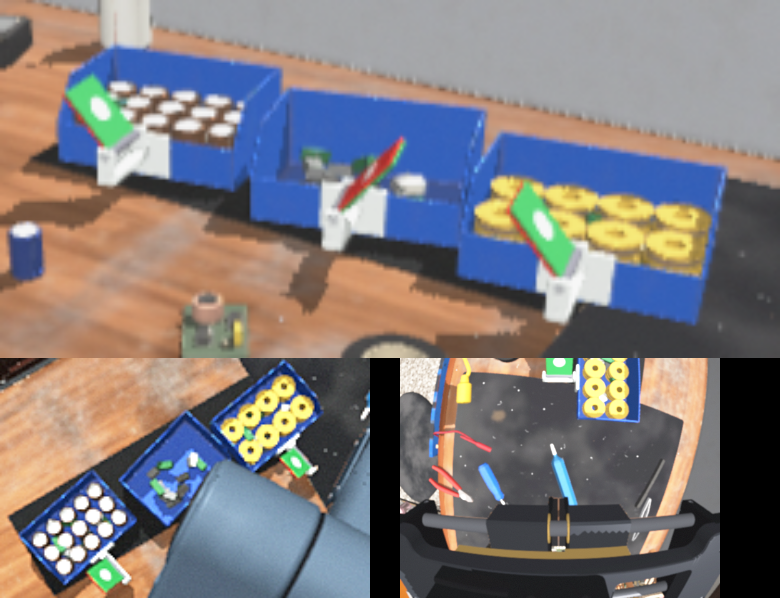

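```bash
python3 -c "
from rig import bot
print(bot.hand_in())"
```

```text
the job is handed in; nothing more can be done
None
```

All three tags were wrong, so I pushed each one over with the closed fingertip. Bins a and b now lean left showing green, and the empty bin c leans right showing red. I handed the job in at about 10.5 s.

- **Tags:** the last scene picture, with the arm clear, shows all three tags in those positions. The arm hid tag c in the top view, so its final state rests on the scene view and on pictures taken during the job.
- **Everything else:** comparing the scene camera before and after, the changes on the work surface were the tags and patches I took to be shadows. The rest lay round the robot, at the picture's edges and low in the drawer area; I took those to be the arm and its shadow. I saw no shift in the bins, tape, circuit board, blue capacitor or turquoise look-alike.
- **Forces:** the force readings at the end of each move stayed around 2 N or below.

No checks failed or disagreed.

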